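Test the dosing plungers and switch off the jammed channel

TASK

First push each of the four plungers of the dosing block down as far as it will go: three go fully home and one jams part way. Then use the stylus from the stand, never the gripper itself, to flip that jammed channel's rocker in the switch box fully off (same place in the row counted from the left), leaving the other three on. Finally hang the stylus back upright by its collar in the fork of its stand, and leave the other things on the bench where they are.

Things in the scene. Friction and masses are not known exactly. Their poses are not given: they have to be found in the camera images.
- dosing_block: White dosing block fixed to the bench, 70 (x) x 190 (y) x 42 mm, with four upright plungers in a row along its own y, each in a steel collar (20 mm wide, top 62 mm above the bench), counted from the left = the block's +y end; 1 to 4 raised dots in front count the same. Origin: centre of underside; x points away from the robot. One plunger, a different one each time, is jammed; nothing shows which.
- plunger_1 (a joint): Plunger 1, first from the left, at x = 0, y = +63 mm in the block's frame: travel down in m, starts at 0 to 0.002. Round black thumb disc 24 mm wide, 5 mm thick, its upper face 100 mm above the bench at 0, 80 mm at 0.020 (fully home, hard stop). About 3 N to push; no spring, stays where pushed. If it is the jammed one it stops dead 4 to 11 mm down.
- plunger_2 (a joint): Plunger 2, second from the left, at x = 0, y = +21 mm in the block's frame: travel down in m, starts at 0 to 0.002. Round black thumb disc 24 mm wide, 5 mm thick, its upper face 100 mm above the bench at 0, 80 mm at 0.020 (fully home, hard stop). About 3 N to push; no spring, stays where pushed. If it is the jammed one it stops dead 4 to 11 mm down.
- plunger_3 (a joint): Plunger 3, third from the left, at x = 0, y = -21 mm in the block's frame: travel down in m, starts at 0 to 0.002. Round black thumb disc 24 mm wide, 5 mm thick, its upper face 100 mm above the bench at 0, 80 mm at 0.020 (fully home, hard stop). About 3 N to push; no spring, stays where pushed. If it is the jammed one it stops dead 4 to 11 mm down.
- plunger_4 (a joint): Plunger 4, fourth from the left (rightmost), at x = 0, y = -63 mm in the block's frame: travel down in m, starts at 0 to 0.002. Round black thumb disc 24 mm wide, 5 mm thick, its upper face 100 mm above the bench at 0, 80 mm at 0.020 (fully home, hard stop). About 3 N to push; no spring, stays where pushed. If it is the jammed one it stops dead 4 to 11 mm down.
- switch_box: Grey switch box fixed to the bench, 90 (x) x 126 (y) x 43 mm, with four small white rockers in a row along its own y, 24 mm apart, one per plunger in the same order from the left (its +y end), marked with 1 to 4 raised dots. Origin: centre of underside; x points away from the robot. Each rocker is a paddle 12 mm wide, 34 mm long, 4 mm thick, pivoted at its middle 51.5 mm above the bench.
- rocker_1 (a joint): Rocker 1, first from the left: 0 rad = on (end nearer the robot up, far end down; all start on, within 0.03); 0.70 rad = fully off (near end pressed down). No spring, stays where left; about 2 N on the near end moves it.
- rocker_1_press (a point): Point on the upper face of rocker 1's near end, 12 mm from the pivot, where it is pressed; moves with the paddle. About 58 mm above the bench when on; drops about 8 mm to fully off.
- rocker_2 (a joint): Rocker 2, second from the left: 0 rad = on (end nearer the robot up, far end down; all start on, within 0.03); 0.70 rad = fully off (near end pressed down). No spring, stays where left; about 2 N on the near end moves it.
- rocker_2_press (a point): Point on the upper face of rocker 2's near end, 12 mm from the pivot, where it is pressed; moves with the paddle. About 58 mm above the bench when on; drops about 8 mm to fully off.
- rocker_3 (a joint): Rocker 3, third from the left: 0 rad = on (end nearer the robot up, far end down; all start on, within 0.03); 0.70 rad = fully off (near end pressed down). No spring, stays where left; about 2 N on the near end moves it.
- rocker_3_press (a point): Point on the upper face of rocker 3's near end, 12 mm from the pivot, where it is pressed; moves with the paddle. About 58 mm above the bench when on; drops about 8 mm to fully off.
- rocker_4 (a joint): Rocker 4, fourth from the left (rightmost): 0 rad = on (end nearer the robot up, far end down; all start on, within 0.03); 0.70 rad = fully off (near end pressed down). No spring, stays where left; about 2 N on the near end moves it.
- rocker_4_press (a point): Point on the upper face of rocker 4's near end, 12 mm from the pivot, where it is pressed; moves with the paddle. About 58 mm above the bench when on; drops about 8 mm to fully off.
- stylus: Loose stylus, about 50 g, 140 mm long: round steel shaft 8 mm thick and 90 mm long with a blunt tip; on it a round black collar 30 mm wide, 4 mm thick (90 to 94 mm above the tip); above that a flat-sided black grip 14 x 14 mm, 46 mm tall (94 to 140 mm above the tip), sides square to the stylus's x and y. Origin: the tip; z points up along the shaft.
- stylus_stand: Metal stand fixed to the bench, base 90 x 80 x 10 mm, with a level fork 120 mm high: two prongs 12 mm wide, 16 mm apart, open above and at the stand's -x (front), reaching 22 mm in front of and behind the seat. The stylus hangs in it upright, collar resting on the prongs, tip 30 mm above the bench. Origin: centre of underside.
- stand_seat (a point): The stylus's place in the fork: midway between the prongs, level with their upper faces, 120 mm above the bench; the stylus tip hangs 90 mm below it.
- drop_bottle: Black dropper bottle with a yellow cap, 40 mm wide, 84 mm tall; a loose bystander. Origin: centre of its underside.
- lab_timer: Square white bench timer, 66 x 66 x 18 mm; a loose bystander. Origin: centre of its underside.
- reagent_a: Small reagent bottle with a blue cap, 47 mm wide, 88 mm tall; a loose bystander. Origin: centre of its underside.
- reagent_b: Small reagent bottle with a purple cap, 48 mm wide, 88 mm tall; a loose bystander. Origin: centre of its underside.
- marker: Black marker pen lying down, 142 mm long; a loose bystander. Origin: centre of its underside.
There are look-alikes about, which are no part of the job. What is shaped like the dosing_block but turquoise or yellow is not meant.

How it is judged:
By the outcome, as a careful person would: the job done as asked, in the order asked, and still so for the second after the job is handed in, with the robot touching nothing.
It also fails if it takes over 61 s, if anything falls off the work surface, if the arm or the gripper's body presses on something with over 40 N, if the wrist force passes 120 N, or if a joint passes its speed limit or range.

ROBOT

A 6-joint arm with a two-finger parallel gripper is mounted at the origin on a cart in front of the work surface, level with it; the furniture and walls round the work are solid. World frame = base frame: x ahead of the robot, y to its left, z up, the work surface at z = 0. Lengths are in mm, angles in rad, forces in N, time in s.
With the tool pointing down it reaches from about 400 to 925 mm from the base axis. Payload 12.5 kg.
Tool frame: the origin (TCP) lies on the centre line of the jaws, within the pads' length; the fingertips stand 25 mm ahead of it and the grasp point (between the pads) lies 6 mm ahead of it (env.tip_extent is the distance from the TCP to the fingertips, in mm); x points along the fingers, z is the direction in which the jaws open and shut, and the axes are right-handed (so a half turn about x gives the same grasp; the last joint's range is limited). The gripper opens to 95 mm and grips with 3 to 60 N. Pads are 20 mm wide; open, the fingers measure 119 mm over their backs; the gripper's body (75 mm by 180 mm) begins 59 mm behind the grasp point.
Start: joints at [1.005, 0.491, 1.559, -0, 1.092, -0.106], TCP at [277.341, 560.112, 239.661] pointing down, gripper open.
Joint ranges: [-3.1, 3.1], [-0.84, 2.19], [0.05, 2.79], [-1.13, 4.28], [0.06, 2.93], [-2.69, 2.69]. Speed limits (rad/s): [2.22, 2.22, 2.79, 3.14, 3.14, 3.14].

INTERFACE

Orientations are given as [roll, pitch, yaw] about the fixed x, y, z axes, in that order (R = Rz(yaw) Ry(pitch) Rx(roll)).
In Python, from cell import env gives the robot as it stands.
- The arm moves only by the tool step_arm, never from a script. Its argument "rows" is a list of rows, each a list of 6 numbers: the shift along the tool's x, y, z in mm, then the turn, a rotation vector about the tool's x, y, z in rad. In form: [[x, y, z, wx, wy, wz], ...]. A call has 1 to 8 rows; each row shifts and turns the pose as measured when the row begins, along the tool's axes as they then stand; what a row does not reach is not made up. A row lasts 1/8 s, in which the tool goes at most 62.5 mm and 10.7 degrees, less where a joint would pass 70% of its speed; a pose out of reach is approached as far as the arm can. A call is refused whole if a number of a shift passes 62.5 or a number of a turn 0.188, either way. A call with a gripper value outside its range is refused whole. "grip" is the finger opening in mm, from 0 to 95.1, set as the call begins (left out, the last holds). The fingers move at their own pace and stop on an object; the grip force is fixed at half the most. Time passes only in rows, so rows that do not move let the fingers close. It gives the time, the measured TCP pose, the force and the opening at its end, in the units of the state.
- env.state(): the state, without advancing time (a new reading comes with each control period).
- env.read_camera(name): name is "scene" or "top"; returns the picture (420x560x3 uint8, red, green, blue); there is no depth.
- env.get_calibration(name): a dict with "fx", "fy", "cx", "cy" (pixels), "pose" (4x4, takes a point from camera to world coordinates). Camera axes: x right, y down, z forward; pixel columns grow to the right and rows downward; lengths in mm; the calibration is good to about 2 mm. A picture is of the moment at which its call begins. get_calibration takes no time and is no camera call.
- env.job_done(): hands the job in, once; it reports no verdict.
The state is a dict: "t": time; "joints": joint angles; "qvel": joint speeds; "tau": joint torques, N m; "eef_pos": TCP position; "tcp_rot": TCP orientation; "ft_force": force on the tool from outside, world axes, zero at the start; "moment": the same for the moment, N m; "opening": opening from 0.0 (shut) to 1.0 (fully open).
Only numpy, scipy, OpenCV 4.12 (cv2) and the standard library are available. Lean on these libraries where they do the work, as an engineer would, in place of code of your own. Each camera call takes 0.05 s, during which the arm holds its last target.

## Working session

There is one attempt and no reset: what is moved stays moved. The work goes in short steps, Python scripts to look and compute and a tool call to move; the robot and the scene stay as the last step left them, time stands still between calls to the robot, and variables do not carry over. Pictures are saved under pics/ and viewed, and the job is handed in when it is done.

Besides the shell and the picture viewer there is one more tool, called after "Emit:" as name(argument=value, ...) on one line, values as JSON. step_arm: Moves the arm, as the interface text tells. Its arguments: {"type":"object","properties":{"rows":{"type":"array","items":{"type":"array","items":{"type":"number"}}},"grip":{"type":"number"}},"required":["rows"]}

```bash
ls; mkdir -p pics; python3 - <<'E'
from cell import env
import cv2
for n in ("scene","top"):
    im=env.read_camera(n); cv2.imwrite(f"pics/{n}0.png",cv2.cvtColor(im,cv2.COLOR_RGB2BGR))
    c=env.get_calibration(n); print(n,c["fx"],c["fy"],c["cx"],c["cy"]); print(c["pose"].round(3) if hasattr(c["pose"],"round") else c["pose"])
s=env.state(); print(s, env.tip_extent)
E
```

```text
pics
scene 493.272872169983 493.272872169983 282.7928339667343 211.91291186847744
[[ 5.180000e-01 -6.390000e-01  5.690000e-01 -4.074160e+02]
 [-8.550000e-01 -3.990000e-01  3.300000e-01 -3.941970e+02]
 [ 1.600000e-02 -6.580000e-01 -7.530000e-01  1.349538e+03]
 [ 0.000000e+00  0.000000e+00  0.000000e+00  1.000000e+00]]
top 402.12870862784666 402.12870862784666 280.64731208805114 207.31325360050832
[[ 4.000000e-03 -9.990000e-01  5.300000e-02  4.456850e+02]
 [-1.000000e+00 -5.000000e-03 -1.500000e-02  1.802750e+02]
 [ 1.600000e-02 -5.200000e-02 -9.990000e-01  1.427391e+03]
 [ 0.000000e+00  0.000000e+00  0.000000e+00  1.000000e+00]]
{'t': 0.1, 'joints': array([ 1.00538697e+00,  4.91472999e-01,  1.55936790e+00, -8.20651947e-06,
        1.09170260e+00, -1.05613967e-01]), 'qvel': array([ 0.00050394, -0.00280839, -0.00295515, -0.00062893,  0.00082749,
       -0.00010691]), 'tau': array([ 2.26014570e-03, -6.13624048e+01, -2.58605701e+01,  6.94268290e-02,
        4.70488763e-02, -7.07305344e-05]), 'eef_pos': array([277.24386166, 559.94022414, 239.14359819]), 'tcp_rot': array([ 3.04363376,  1.56984545, -2.12854683]), 'ft_force': array([ 0.08629022,  0.66118549, -0.50932372]), 'moment': array([ 0.00725323, -0.04616163,  0.03783488]), 'opening': 1.0018827901695164} 25.0
```

View pics/scene0.png

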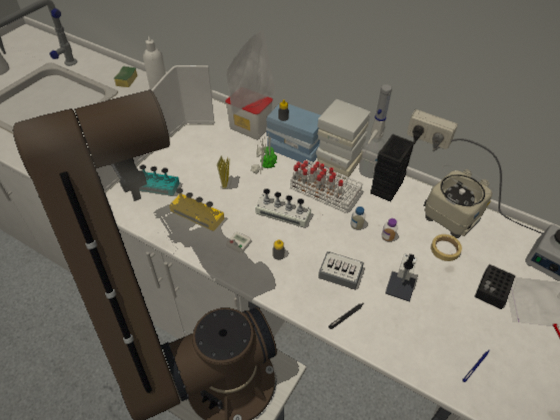

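View pics/top0.png

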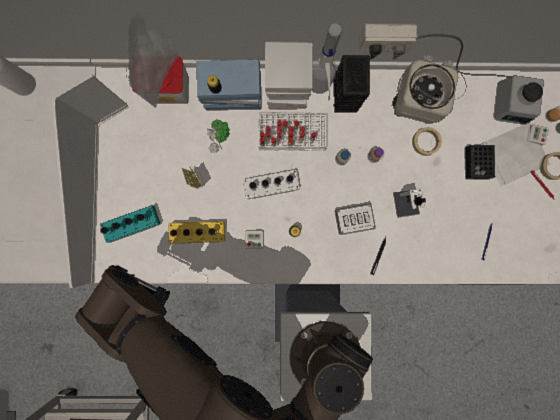

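Candidates for the dosing block in the top view are white (272,183), turquoise (130,223) and yellow (197,231), and the white one matches the description. The switch box is at (355,218) and the stand with the stylus at (410,200). The pens at (378,255) and (487,240) are lying down, so neither is the stylus. I'll check these in close crops.

```bash
python3 - <<'E'
import cv2,numpy as np
t=cv2.imread("pics/top0.png"); s=cv2.imread("pics/scene0.png")
def c(im,x0,y0,x1,y1,w,h): return cv2.resize(im[y0:y1,x0:x1],(w,h),interpolation=cv2.INTER_CUBIC)
a=c(t,235,160,315,205,400,225); b=c(t,325,180,435,242,400,225)
d=c(s,245,180,325,230,400,250); e=c(s,310,240,430,315,400,250)
cv2.imwrite("pics/crop0.png",np.vstack([np.hstack([a,b]),np.hstack([d,e])]))
E
```

```text
(no output)
```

View pics/crop0.png

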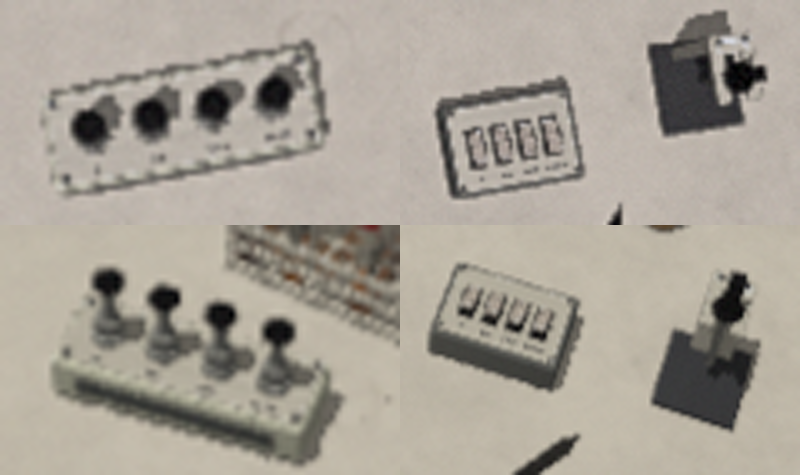

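```bash
cat > h.py <<'E'
import numpy as np,cv2
from cell import env
def K(n):
    c=env.get_calibration(n); return c,np.array(c["pose"],float)
def ray(n,u,v,z):
    c,P=K(n); d=P[:3,:3]@np.array([(u-c["cx"])/c["fx"],(v-c["cy"])/c["fy"],1.]); o=P[:3,3]
    return (o+d*(z-o[2])/d[2])
def tri(u1,v1,u2,v2):
    A=np.zeros((3,3));b=np.zeros(3);L=[]
    for n,u,v in(("top",u1,v1),("scene",u2,v2)):
        c,P=K(n);d=P[:3,:3]@np.array([(u-c["cx"])/c["fx"],(v-c["cy"])/c["fy"],1.]);d/=np.linalg.norm(d)
        M=np.eye(3)-np.outer(d,d);A+=M;b+=M@P[:3,3];L.append((M,P[:3,3]))
    x=np.linalg.solve(A,b); return x,[np.linalg.norm(M@(x-o)) for M,o in L]
def proj(n,p):
    c,P=K(n);q=P[:3,:3].T@(np.array(p)-P[:3,3]);return np.array([c["fx"]*q[0]/q[2]+c["cx"],c["fy"]*q[1]/q[2]+c["cy"]])
def blobs(im,roi,thr,amin=8,inv=True):
    x0,y0,x1,y1=roi;g=cv2.cvtColor(im[y0:y1,x0:x1],cv2.COLOR_BGR2GRAY)
    m=(g<thr) if inv else (g>thr)
    n,l,s,c=cv2.connectedComponentsWithStats(m.astype(np.uint8),connectivity=4)
    return [(c[i]+[x0,y0],s[i]) for i in range(1,n) if s[i][4]>=amin]
E
python3 - <<'E'
from h import *
np.set_printoptions(precision=2,suppress=True)
t=cv2.imread("pics/top0.png"); s=cv2.imread("pics/scene0.png")
for nm,im,roi,th in(("top",t,(240,165,312,202),55),("scene",s,(250,182,322,225),60)):
    for c,st in blobs(im,roi,th,8):
        print(nm,c,st[2:],ray(nm,*c,98))
# box top face (bright) in both views; stand
for nm,im,roi in(("top",t,(330,195,382,240)),("scene",s,(312,245,372,295))):
    x0,y0,x1,y1=roi;g=cv2.cvtColor(im[y0:y1,x0:x1],cv2.COLOR_BGR2GRAY);print(nm,g[::4,::4])
E
```

```text
top [289.44 178.34] [ 6  7 32] [612.17 131.06  98.  ]
top [277.47 180.37] [ 6  6 30] [605.19 170.82  98.  ]
top [264.71 182.71] [ 6  6 31] [597.14 213.14  98.  ]
top [252.58 185.06] [ 6  7 31] [589.07 253.3   98.  ]
scene [266.11 191.  ] [ 5  5 19] [590.33 254.21  98.  ]
scene [277.45 194.55] [ 6  5 20] [596.9  211.69  98.  ]
scene [288.76 197.9 ] [ 5  6 21] [604.11 170.24  98.  ]
scene [300.18 201.05] [ 6  6 22] [612.3  129.43  98.  ]
scene [275.4 216.1] [16  5 20] [509.21 165.82  98.  ]
scene [291.21 220.79] [15  5 19] [519.54 110.53  98.  ]
top [[183 186 186 181 184 180 182 180 181 180 185 185 183]
 [186 186 183 184 181 183 186 182 180 186 187 183 182]
 [185 183 181 182 179 188 175 176 106  92  86 184 184]
 [184 192 105  88  78  77 107 188 180 176 161 184 183]
 [185 139  92 182 177 175 171 178 179 128 179 186 181]
 [179 181 149 169 105  69 139 130 166 153 176 179 188]
 [182 184  85 175 155  90 162  86 132 150 167 162 189]
 [179 180  56 183 163 180 144  98 103 173 177 100 186]
 [178 179  60 182 180 178 164 173 148 181 175 101 186]
 [183 181 112 100 186 174  98 104 124 186 183 187 1
[... 240 characters left out ...]
5 182]
 [186 186 184 187 118 147 162 184 185 185 186 185 184 188 185]
 [184 183 184 151 175 175 172 173 161 141 187 182 183 186 189]
 [183 179 181 152 122 158 126 150 158 170 172 170 146 184 187]
 [181 182 182 176  41  59 137  73 146 109 151 167 176 181 187]
 [179 181 105 174 138 175  72 168 113 165 159 170 110 101 185]
 [182 185  69  82 128 176 149 162 175 133  24 172  59 169 185]
 [184 182  70  67  67  64  78 124 175 152 131 180  94 187 185]
 [181 180 183 183 114  67  63  62  61  76 105 100 103 188 186]
 [182 179 179 183 184 181 182 149  65  62  59  55 180 189 188]
 [182 179 179 181 181 180 180 182 180 183 151 143 186 188 188]
 [180 181 182 179 180 177 179 182 184 184 183 188 187 188 186]]
```

```bash
python3 - <<'E'
import cv2,numpy as np
t=cv2.imread("pics/top0.png"); s=cv2.imread("pics/scene0.png")
def c(im,x0,y0,x1,y1,k):
    o=cv2.resize(im[y0:y1,x0:x1],None,fx=k,fy=k,interpolation=cv2.INTER_NEAREST)
    for x in range(x0,x1,10): cv2.putText(o,str(x),((x-x0)*k,9),0,.35,(0,0,255),1); cv2.line(o,((x-x0)*k,0),((x-x0)*k,4),(0,0,255))
    for y in range(y0,y1,10): cv2.putText(o,str(y),(0,(y-y0)*k+4),0,.35,(255,0,0),1)
    return o
a=c(t,328,198,378,240,8); b=c(s,315,248,365,290,8)
cv2.imwrite("pics/box1.png",np.hstack([a,b]))
a=c(t,388,180,428,220,10); b=c(s,383,250,423,303,10)
cv2.imwrite("pics/stand1.png",np.hstack([np.vstack([a,np.zeros((130,400,3),np.uint8)]),b]))
E
```

```text
(no output)
```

View pics/box1.png

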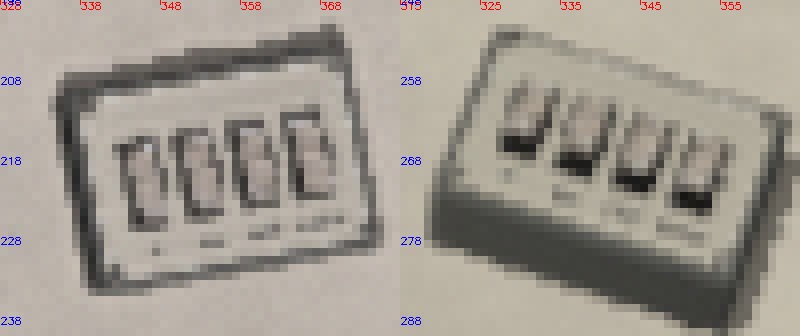

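View pics/stand1.png

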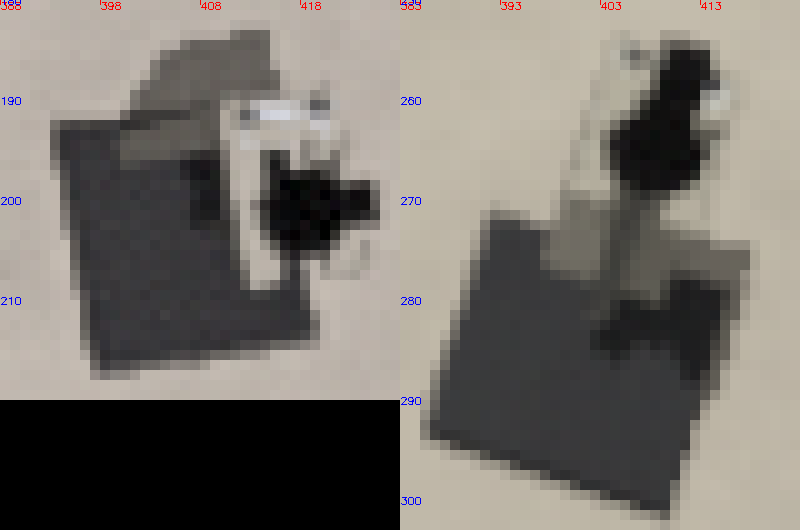

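```bash
python3 - <<'E'
from h import *
np.set_printoptions(precision=1,suppress=True)
print("top box corners FR NR NL FL",[ray("top",*p,43)[:2] for p in[(370.5,202),(375.3,228.8),(339.5,233.8),(336.5,208.5)]])
print("scene box corners FL FR NR NL",[ray("scene",*p,43)[:2] for p in[(327.6,252),(363.5,262.5),(357,281.5),(320,271)]])
for n,L in(("top",[(346,220.8),(353,219.3),(359.8,218.3),(366.5,217)]),("scene",[(331,262.2),(338.2,264.3),(345.2,266.5),(352.6,269)])):
    print(n,"rockers",[ray(n,*p,52)[:2] for p in L])
print("stand top FL NL NR",[ray("top",*p,10)[:2] for p in[(393,192),(397.5,217.7),(419.6,214)]])
print("stand scene FL NL NR",[ray("scene",*p,10)[:2] for p in[(392,271),(385.7,293.8),(409.5,301.5)]])
print("collar top",ray("top",418,201.2,123),"scene",ray("scene",408.4,265,123))
print("griptop top",ray("top",424.0,200.0,170),"scene",ray("scene",411.3,255,170))
# block rows
P=np.array([(589.7,253.7),(597,212.1),(604.6,170.5),(612.2,130.2)])
d=P[3]-P[0];print("block yaw",np.arctan2(d[0],-d[1]),P.mean(0),np.linalg.norm(d)/3)
s=env.state()
from scipy.spatial.transform import Rotation as R
M=R.from_euler("xyz",s["tcp_rot"]).as_matrix();print(M)
E
```

```text
top box corners FR NR NL FL [array([ 538.3, -152. ]), array([ 445.7, -167.9]), array([428.1, -44. ]), array([515.3, -33.9])]
scene box corners FL FR NR NL [array([508. , -37.1]), array([ 532.1, -155.7]), array([ 455. , -169.3]), array([428.6, -51.6])]
top rockers [array([472.7, -65. ]), array([478. , -89.1]), array([ 481.5, -112.5]), array([ 486.1, -135.6])]
scene rockers [array([471.5, -67.9]), array([476.4, -91.3]), array([ 480.5, -114.2]), array([ 484.3, -138.6])]
stand top FL NL NR [array([ 576.5, -240.4]), array([ 485.3, -255.4]), array([ 498.7, -334.3])]
stand scene FL NL NR [array([ 574.3, -243.8]), array([ 483. , -260.9]), array([ 496.4, -335.6])]
collar top [ 536.3 -288.6  123. ] scene [ 538.2 -290.4  123. ]
griptop top [ 536.9 -290.8  170. ] scene [ 540.6 -288.2  170. ]
block yaw 0.18020975200398337 [600.9 191.6] 41.844288074293296
[[-0.  -0.9  0.4]
 [-0.   0.4  0.9]
 [-1.   0.  -0. ]]
```

```bash
cat >> h.py <<'E'
from scipy.spatial.transform import Rotation as R
def plan(tgt,yaw,n,pos=None):
    """yaw: angle of 'frame x' (tool y = -frame x, tool z = frame y). prints rows in tool frame"""
    s=env.state(); M=R.from_euler("xyz",s["tcp_rot"]).as_matrix(); p=s["eef_pos"]
    c,sn=np.cos(yaw),np.sin(yaw)
    T=np.array([[0,-c,-sn],[0,-sn,c],[-1,0,0]],float)
    rv=R.from_matrix(M.T@T).as_rotvec(); d=np.array(tgt,float)-p
    print("t",round(s["t"],2),"pos",p.round(1),"dist",np.linalg.norm(d).round(1),"rotvec",rv.round(3),"F",s["ft_force"].round(1),"open",round(s["opening"],3))
    for i in range(n):
        Mi=M@R.from_rotvec(rv*i/n).as_matrix()
        print([*(Mi.T@d/n).round(1).tolist(),*(rv/n).round(3).tolist()])
E
python3 - <<'E'
from h import *
plan((589.7,253.7,140),0.18,10)
E
```

```text
t 0.1 pos [277.2 559.9 239.1] dist 448.6 rotvec [-0.64  -0.001 -0.   ] F [ 0.1  0.7 -0.5] open 1.002
[9.9, -41.6, -13.6, -0.064, -0.0, -0.0]
[9.9, -40.6, -16.2, -0.064, -0.0, -0.0]
[9.9, -39.5, -18.8, -0.064, -0.0, -0.0]
[9.9, -38.2, -21.3, -0.064, -0.0, -0.0]
[9.9, -36.8, -23.7, -0.064, -0.0, -0.0]
[9.9, -35.2, -26.0, -0.064, -0.0, -0.0]
[9.9, -33.5, -28.2, -0.064, -0.0, -0.0]
[9.9, -31.6, -30.2, -0.064, -0.0, -0.0]
[9.9, -29.6, -32.2, -0.064, -0.0, -0.0]
[9.9, -27.5, -34.0, -0.064, -0.0, -0.0]
```

Emit:
step_arm(rows=[[5, -41.6, -13.6, -0.064, 0, 0], [5, -40.6, -16.2, -0.064, 0, 0], [5, -39.5, -18.8, -0.064, 0, 0], [5, -38.2, -21.3, -0.064, 0, 0], [5, -36.8, -23.7, -0.064, 0, 0], [5, -35.2, -26, -0.064, 0, 0], [5, -33.5, -28.2, -0.064, 0, 0], [5, -31.6, -30.2, -0.064, 0, 0]], grip=0)

```text
t: 1.1
eef_pos: [533.9, 310.9, 195.8]
tcp_rot: [2.146, 1.566, -2.493]
ft_force: [1.1, 0.4, 0.1]
opening: 0.22
```

```bash
python3 - <<'E'
from h import *
plan((589.7,253.7,135),0.18,4)
E
```

```text
t 1.1 pos [533.9 310.9 195.8] dist 100.4 rotvec [-0.106 -0.002 -0.004] F [1.1 0.4 0.1] open 0.22
[15.2, -12.9, -15.3, -0.027, -0.001, -0.001]
[15.2, -12.5, -15.6, -0.027, -0.001, -0.001]
[15.2, -12.1, -15.9, -0.027, -0.001, -0.001]
[15.2, -11.6, -16.3, -0.027, -0.001, -0.001]
```

Emit:
step_arm(rows=[[15.2, -12.9, -15.3, -0.027, -0.001, -0.001], [15.2, -12.5, -15.6, -0.027, -0.001, -0.001], [15.2, -12.1, -15.9, -0.027, -0.001, -0.001], [15.2, -11.6, -16.3, -0.027, -0.001, -0.001], [0, 0, 0, 0, 0, 0]])

```text
t: 1.72
eef_pos: [592.8, 248.9, 131.0]
tcp_rot: [1.076, 1.568, 2.828]
ft_force: [-0.7, -0.6, 0.3]
opening: 0.005
```

```bash
python3 - <<'E'
from h import *
plan((589.7,253.7,126),0.18,1)
cv2.imwrite("pics/s2.png",cv2.cvtColor(env.read_camera("scene"),cv2.COLOR_RGB2BGR)[130:260,200:360].repeat(4,0).repeat(4,1))
E
```

```text
t 1.73 pos [592.8 248.9 131. ] dist 7.6 rotvec [ 0.002  0.001 -0.003] F [-0.7 -0.6  0.3] open 0.005
[5.0, 2.1, 5.3, 0.002, 0.001, -0.003]
```

View pics/s2.png

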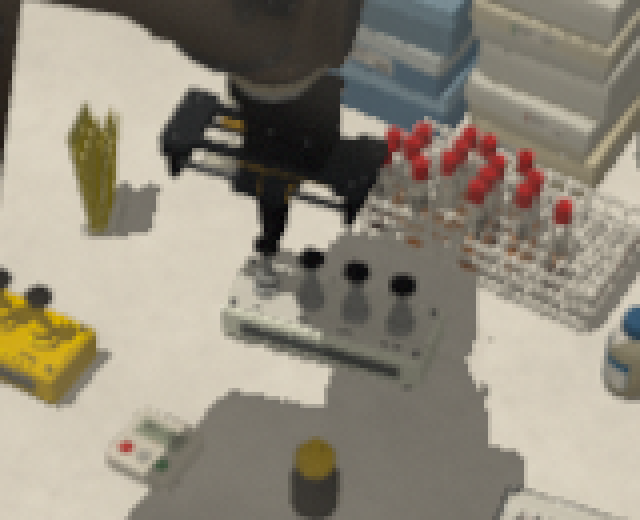

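Emit:
step_arm(rows=[[0, 2.1, 5.3, 0, 0, 0], [4, 0, 0, 0, 0, 0], [4, 0, 0, 0, 0, 0], [3, 0, 0, 0, 0, 0], [3, 0, 0, 0, 0, 0]])

```text
t: 2.4
eef_pos: [588.4, 256.9, 119.3]
tcp_rot: [-0.449, 1.569, 1.306]
ft_force: [-0.7, -0.7, 2.5]
opening: 0.007
```

Emit:
step_arm(rows=[[4, 0, 0, 0, 0, 0], [4, 0, 0, 0, 0, 0], [3, 0, 0, 0, 0, 0]])

```text
t: 2.78
eef_pos: [588.4, 256.9, 118.6]
tcp_rot: [-1.206, 1.565, 0.548]
ft_force: [-9.7, -4.8, 26.5]
opening: 0.006
```

Emit:
step_arm(rows=[[-8, 0, 0, 0, 0, 0], [-10, 0, 0, 0, 0, 0], [-4, 0, -14, 0, 0, 0], [0, 0, -18, 0, 0, 0], [0, 0, -9, 0, 0, 0], [0, 0, 0, 0, 0, 0]])

```text
t: 3.52
eef_pos: [596.2, 212.7, 140.9]
tcp_rot: [-1.123, 1.565, 0.63]
ft_force: [0.7, 0.9, -0.6]
opening: 0.006
```

```bash
python3 - <<'E'
from h import *
plan((597,212,125),0.18,1)
E
```

```text
t 3.52 pos [596.2 212.7 140.9] dist 15.9 rotvec [0.002 0.002 0.005] F [ 0.7  0.9 -0.6] open 0.006
[15.9, -0.6, -0.9, 0.002, 0.002, 0.005]
```

Emit:
step_arm(rows=[[8, 0, 0, 0, 0, 0], [6, 0, 0, 0, 0, 0], [4, 0, 0, 0, 0, 0], [4, 0, 0, 0, 0, 0], [4, 0, 0, 0, 0, 0], [3, 0, 0, 0, 0, 0]])

```text
t: 4.28
eef_pos: [596.2, 213.3, 109.6]
tcp_rot: [-1.172, 1.566, 0.582]
ft_force: [-1.2, -1.6, 2.7]
opening: 0.005
```

Emit:
step_arm(rows=[[3, 0, 0, 0, 0, 0], [3, 0, 0, 0, 0, 0], [3, 0, 0, 0, 0, 0]])

```text
t: 4.65
eef_pos: [596.4, 213.3, 104.9]
tcp_rot: [-1.301, 1.564, 0.453]
ft_force: [-14.3, -5.6, 42.6]
opening: 0.004
```

Plunger 2 is home: the stop was at TCP z 104.9. That push reached 42 N at the fingertips, so I'll be gentler on the rest.

Emit:
step_arm(rows=[[-8, 0, 0, 0, 0, 0], [-14, 0, 0, 0, 0, 0], [-14, 0, -10, 0, 0, 0], [0, 0, -18, 0, 0, 0], [0, 0, -13, 0, 0, 0], [0, 0, 0, 0, 0, 0]])

```text
t: 5.4
eef_pos: [604.1, 169.6, 142.6]
tcp_rot: [-1.247, 1.563, 0.506]
ft_force: [-0.1, 0.2, -0.5]
opening: 0.003
```

```bash
python3 - <<'E'
from h import *
plan((604.5,170.8,125),0.18,1)
E
```

```text
t 5.4 pos [604.1 169.6 142.6] dist 17.7 rotvec [0.003 0.002 0.007] F [-0.1  0.2 -0.5] open 0.003
[17.6, -0.5, 1.0, 0.003, 0.002, 0.007]
```

Emit:
step_arm(rows=[[8, 0, 0, 0, 0, 0], [8, 0, 0, 0, 0, 0], [4, 0, 0, 0, 0, 0], [4, 0, 0, 0, 0, 0], [4, 0, 0, 0, 0, 0], [3, 0, 0, 0, 0, 0]])

```text
t: 6.15
eef_pos: [604.0, 170.0, 108.8]
tcp_rot: [-1.245, 1.565, 0.509]
ft_force: [-0.2, -1.7, 2.5]
opening: 0.005
```

Emit:
step_arm(rows=[[2, 0, 0, 0, 0, 0], [2, 0, 0, 0, 0, 0], [1, 0, 0, 0, 0, 0]])

```text
t: 6.52
eef_pos: [604.0, 170.1, 105.2]
tcp_rot: [-1.292, 1.564, 0.462]
ft_force: [-5.9, -2.6, 17.8]
opening: 0.006
```

Emit:
step_arm(rows=[[-8, 0, 0, 0, 0, 0], [-14, 0, 0, 0, 0, 0], [-14, 0, -10, 0, 0, 0], [0, 0, -18, 0, 0, 0], [0, 0, -12, 0, 0, 0], [0, 0, 0, 0, 0, 0]])

```text
t: 7.28
eef_pos: [611.7, 127.4, 143.3]
tcp_rot: [-1.27, 1.563, 0.484]
ft_force: [0.6, 1.3, 0.7]
opening: 0.003
```

Emit:
step_arm(rows=[[8, 0, 0, 0, 0, 0], [8, 0, 0, 0, 0, 0], [4, 0, 0, 0, 0, 0], [4, 0, 0, 0, 0, 0], [4, 0, 0, 0, 0, 0], [3, 0, 0, 0, 0, 0]])

```text
t: 8.02
eef_pos: [611.5, 127.9, 109.5]
tcp_rot: [-1.245, 1.565, 0.509]
ft_force: [-0.6, -1.5, 1.8]
opening: 0.007
```

Emit:
step_arm(rows=[[2, 0, 0, 0, 0, 0], [2, 0, 0, 0, 0, 0], [2, 0, 0, 0, 0, 0]])

```text
t: 8.4
eef_pos: [611.7, 127.9, 105.0]
tcp_rot: [-1.314, 1.564, 0.44]
ft_force: [-11.1, -3.3, 34.1]
opening: 0.006
```

Emit:
step_arm(rows=[[-10, 0, 0, 0, 0, 0], [-25, 0, 0, 0, 0, 0], [-30, 0, -20, 0, 0, 0], [-30, 0, -40, 0, 0, 0], [-20, 0, -50, 0, 0, 0]], grip=50)

```text
t: 9.02
eef_pos: [630.7, 20.6, 222.0]
tcp_rot: [-0.953, 1.565, 0.806]
ft_force: [-0.0, 0.4, -0.3]
opening: 0.472
```

```bash
python3 - <<'E'
from h import *
plan((537.5,-289.5,225),0.172,8)
im=cv2.cvtColor(env.read_camera("scene"),cv2.COLOR_RGB2BGR)
cv2.imwrite("pics/s3.png",im[175:235,240:330].repeat(7,0).repeat(7,1))
E
```

```text
t 9.03 pos [630.7  20.6 222. ] dist 323.8 rotvec [0.017 0.003 0.005] F [-0.   0.4 -0.3] open 0.472
[-0.6, 18.7, -35.9, 0.002, 0.0, 0.001]
[-0.5, 18.6, -35.9, 0.002, 0.0, 0.001]
[-0.5, 18.6, -36.0, 0.002, 0.0, 0.001]
[-0.5, 18.5, -36.0, 0.002, 0.0, 0.001]
[-0.5, 18.4, -36.0, 0.002, 0.0, 0.001]
[-0.4, 18.3, -36.1, 0.002, 0.0, 0.001]
[-0.4, 18.3, -36.1, 0.002, 0.0, 0.001]
[-0.4, 18.2, -36.2, 0.002, 0.0, 0.001]
```

View pics/s3.png

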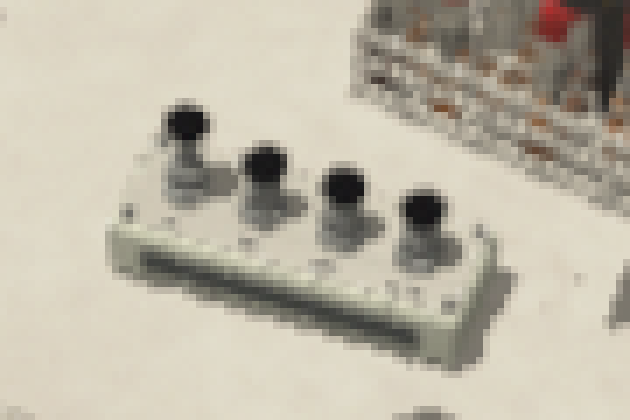

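The picture shows plunger 1 (crop 185,120) standing clearly higher than plungers 2 to 4, which are level with each other. Channel 1 is the jammed one. Next, the stylus.

Emit:
step_arm(rows=[[-0.5, 18.6, -36, 0.002, 0, 0.001], [-0.5, 18.6, -36, 0.002, 0, 0.001], [-0.5, 18.6, -36, 0.002, 0, 0.001], [-0.5, 18.5, -36, 0.002, 0, 0.001], [-0.5, 18.4, -36, 0.002, 0, 0.001], [-0.5, 18.3, -36, 0.002, 0, 0.001], [-0.5, 18.3, -30, 0.002, 0, 0.001], [0, 10, -15, 0, 0, 0]])

```text
t: 10.07
eef_pos: [539.6, -273.9, 226.6]
tcp_rot: [-1.126, 1.566, 0.615]
ft_force: [0.6, 0.6, -0.1]
opening: 0.523
```

```bash
python3 - <<'E'
from h import *
plan((537.5,-289.5,220),0.172,2)
E
```

```text
t 10.07 pos [ 539.6 -273.9  226.6] dist 17.1 rotvec [-0.002  0.002  0.004] F [ 0.6  0.6 -0.1] open 0.523
[3.3, 2.4, -7.5, -0.001, 0.001, 0.002]
[3.3, 2.4, -7.5, -0.001, 0.001, 0.002]
```

Emit:
step_arm(rows=[[3, 2.4, -7.5, 0, 0.001, 0.002], [3, 2.4, -7, 0, 0.001, 0.002], [0, 0, 0, 0, 0, 0], [0, 0, 0, 0, 0, 0]])

```text
t: 10.58
eef_pos: [538.0, -288.0, 219.7]
tcp_rot: [0.249, 1.57, 1.99]
ft_force: [-1.1, 0.2, -0.7]
opening: 0.531
```

```bash
python3 - <<'E'
from h import *
plan((537.5,-289.5,154),0.172,1)
a=cv2.cvtColor(env.read_camera("scene"),cv2.COLOR_RGB2BGR);b=cv2.cvtColor(env.read_camera("top"),cv2.COLOR_RGB2BGR)
cv2.imwrite("pics/s4.png",np.hstack([a[215:305,360:450].repeat(5,0)[:440].repeat(4,1),b[155:245,360:450].repeat(5,0)[:440].repeat(4,1)]))
E
```

```text
t 10.57 pos [ 538.  -288.   219.7] dist 65.8 rotvec [-0.001  0.001 -0.   ] F [-1.1  0.2 -0.7] open 0.531
[65.7, 0.8, -1.4, -0.001, 0.001, -0.0]
```

View pics/s4.png

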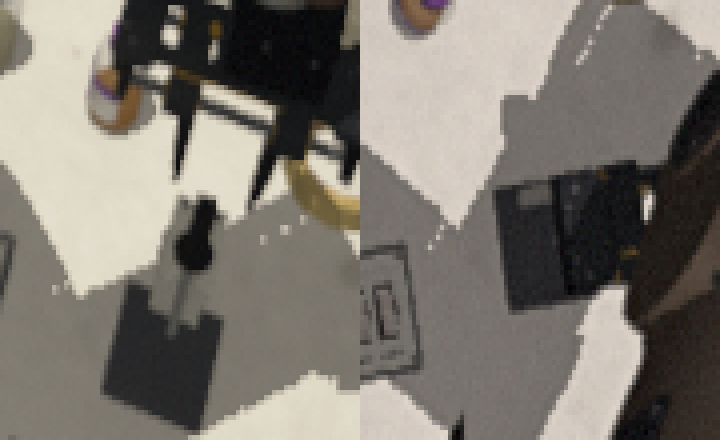

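```bash
python3 - <<'E'
from h import *
for z in (194.7,170,123): print(z,proj("scene",(538,-288,z)).round(1),proj("top",(538,-288,z)).round(1))
E
```

```text
194.7 [412.7 250.6] [426.1 199.1]
170 [410.9 255.6] [423.1 199.7]
123 [407.6 264.7] [417.8 200.7]
```

Emit:
step_arm(rows=[[15, 0.4, -0.7, 0, 0, 0], [15, 0.4, -0.7, 0, 0, 0], [14, 0, 0, 0, 0, 0], [12, 0, 0, 0, 0, 0], [6, 0, 0, 0, 0, 0], [0, 0, 0, 0, 0, 0]])

```text
t: 11.42
eef_pos: [537.1, -288.9, 152.2]
tcp_rot: [0.632, 1.568, 2.374]
ft_force: [0.8, 0.6, 0.1]
opening: 0.524
```

```bash
python3 - <<'E'
from h import *
plan((537.5,-289.5,154),0.172,1)
a=cv2.cvtColor(env.read_camera("scene"),cv2.COLOR_RGB2BGR)
cv2.imwrite("pics/s5.png",a[225:295,370:450].repeat(8,0).repeat(8,1))
E
```

```text
t 11.43 pos [ 537.1 -288.9  152.2] dist 1.9 rotvec [-0.001  0.002 -0.002] F [0.8 0.6 0.1] open 0.524
[-1.8, -0.3, -0.6, -0.001, 0.002, -0.002]
```

View pics/s5.png

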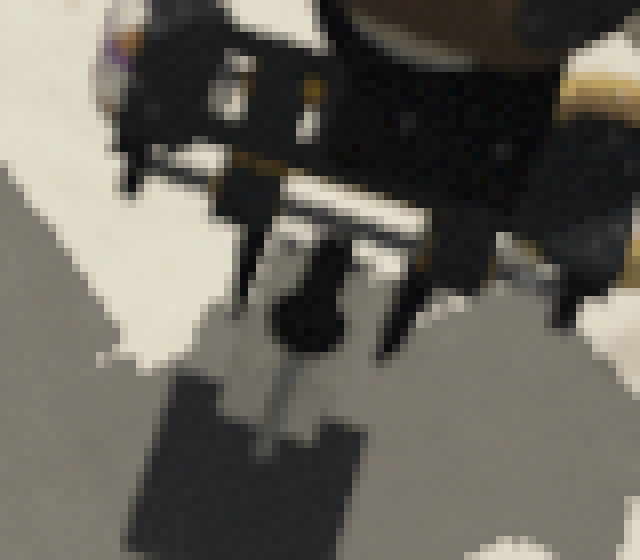

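Emit:
step_arm(rows=[[-2, 0, 0, 0, 0, 0], [0, 0, 0, 0, 0, 0], [0, 0, 0, 0, 0, 0], [0, 0, 0, 0, 0, 0], [0, 0, 0, 0, 0, 0], [0, 0, 0, 0, 0, 0]], grip=0)

```text
t: 12.22
eef_pos: [537.7, -289.2, 156.2]
tcp_rot: [-1.475, 1.57, 0.267]
ft_force: [-0.4, -0.2, 0.8]
opening: 0.147
```

```bash
python3 - <<'E'
from h import *
plan((537.5,-289.5,262),0.172,1)
a=cv2.cvtColor(env.read_camera("scene"),cv2.COLOR_RGB2BGR)
cv2.imwrite("pics/s6.png",a[225:295,370:450].repeat(8,0).repeat(8,1))
E
```

```text
t 12.22 pos [ 537.7 -289.2  156.2] dist 105.8 rotvec [-0.001  0.     0.001] F [-0.4 -0.2  0.8] open 0.147
[-105.8, 0.1, -0.2, -0.001, 0.0, 0.001]
```

View pics/s6.png

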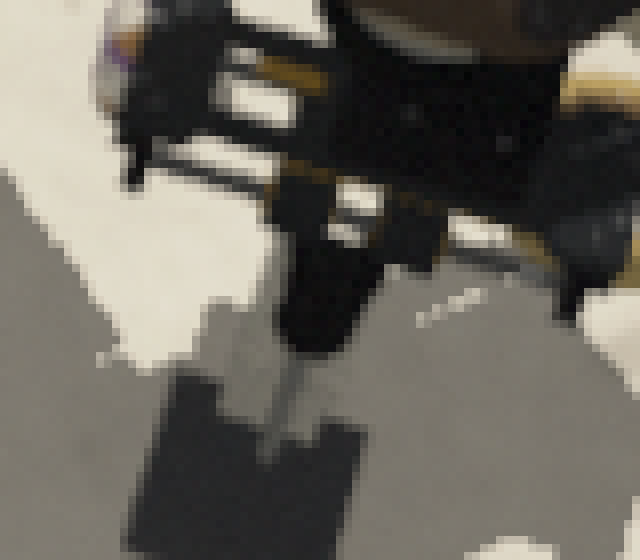

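Emit:
step_arm(rows=[[-10, 0, 0, 0, 0, 0], [-18, 0, 0, 0, 0, 0], [-22, 0, 0, 0, 0, 0], [-24, 0, 0, 0, 0, 0], [-20, 0, 0, 0, 0, 0], [-12, 0, 0, 0, 0, 0], [0, 0, 0, 0, 0, 0]])

```text
t: 13.15
eef_pos: [537.5, -289.2, 268.7]
tcp_rot: [-2.082, 1.569, -0.34]
ft_force: [-0.1, -0.0, -0.6]
opening: 0.148
```

```bash
python3 - <<'E'
from h import *
# rocker1 pivot (472.1,-66.5), box yaw .183
c,s=np.cos(.183),np.sin(.183)
print("press",472.1-12*c,-66.5-12*s)
plan((472.1-12*c,-66.5-12*s,210),0.18,6)
a=cv2.cvtColor(env.read_camera("scene"),cv2.COLOR_RGB2BGR)
cv2.imwrite("pics/s7.png",a[205:305,350:450].repeat(6,0).repeat(6,1))
E
```

```text
press 460.30037386903786 -68.683763533333
t 13.15 pos [ 537.5 -289.2  268.7] dist 240.9 rotvec [-0.009 -0.001  0.001] F [-0.1 -0.  -0.6] open 0.148
[9.7, 6.4, 38.4, -0.001, -0.0, 0.0]
[9.7, 6.4, 38.4, -0.001, -0.0, 0.0]
[9.8, 6.3, 38.4, -0.001, -0.0, 0.0]
[9.8, 6.3, 38.4, -0.001, -0.0, 0.0]
[9.8, 6.2, 38.4, -0.001, -0.0, 0.0]
[9.8, 6.1, 38.5, -0.001, -0.0, 0.0]
```

View pics/s7.png

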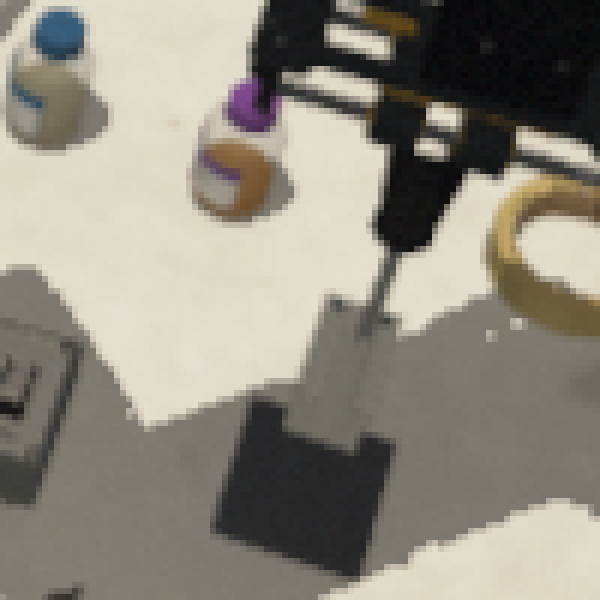

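Emit:
step_arm(rows=[[0, 4, 20, -0.002, 0, 0], [2, 6.4, 38, -0.002, 0, 0], [10, 6.4, 38.4, -0.002, 0, 0], [12, 6.4, 38.4, -0.001, 0, 0], [12, 6.4, 38.4, -0.001, 0, 0], [10, 6.3, 36, 0, 0, 0], [4, 4, 12, 0, 0, 0], [0, 0, 0, 0, 0, 0]])

```text
t: 14.2
eef_pos: [454.6, -72.2, 210.9]
tcp_rot: [0.949, 1.562, 2.698]
ft_force: [0.3, -0.5, -0.3]
opening: 0.144
```

```bash
python3 - <<'E'
from h import *
print(proj("scene",(537.5,-289.2,142.5)))
plan((460.3,-68.7,200),0.183,1)
a=cv2.cvtColor(env.read_camera("scene"),cv2.COLOR_RGB2BGR)
b=cv2.cvtColor(env.read_camera("top"),cv2.COLOR_RGB2BGR)
cv2.imwrite("pics/s8.png",np.hstack([a[225:295,305:365].repeat(7,0).repeat(6,1),b[180:250,325:385].repeat(7,0).repeat(6,1)]))
E
```

```text
[409.28866184 261.25977445]
t 14.2 pos [454.6 -72.2 210.9] dist 12.8 rotvec [-0.004  0.005 -0.007] F [ 0.3 -0.5 -0.3] open 0.144
[10.9, -6.3, 2.4, -0.004, 0.005, -0.007]
```

View pics/s8.png

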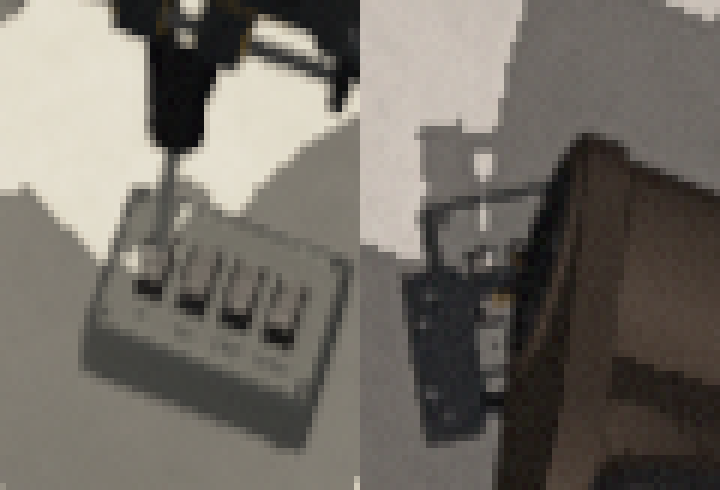

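Emit:
step_arm(rows=[[5, -5, 1.5, -0.004, 0.005, -0.007], [0, 0, 0, 0, 0, 0], [0, 0, 0, 0, 0, 0]])

```text
t: 14.68
eef_pos: [461.2, -72.4, 206.0]
tcp_rot: [-2.127, 1.568, -0.376]
ft_force: [0.3, 0.0, -0.5]
opening: 0.144
```

```bash
python3 - <<'E'
from h import *
plan((460.3,-68.7,200),0.183,1)
s=env.state();M=R.from_euler("xyz",s["tcp_rot"]).as_matrix();tip=s["eef_pos"]+M[:,0]*126.2
print("tip",tip.round(1),proj("scene",tip).round(1),"press px",proj("scene",(460.3,-68.7,57.7)).round(1))
a=cv2.cvtColor(env.read_camera("scene"),cv2.COLOR_RGB2BGR)
o=a[235:285,310:370].repeat(12,0).repeat(12,1)
for p in (tip,): 
    u,v=proj("scene",p); cv2.circle(o,(int((u+.5-310)*12),int((v+.5-235)*12)),4,(0,0,255),1)
u,v=proj("scene",(460.3,-68.7,57.7)); cv2.circle(o,(int((u+.5-310)*12),int((v+.5-235)*12)),4,(0,255,0),1)
cv2.imwrite("pics/s9.png",o)
E
```

```text
t 14.68 pos [461.2 -72.4 206. ] dist 7.1 rotvec [-0.003 -0.001  0.002] F [ 0.3  0.  -0.5] open 0.144
[6.0, 0.3, 3.8, -0.003, -0.001, 0.002]
tip [461.5 -72.5  79.8] [331.6 259.9] press px [329.8 263.7]
```

View pics/s9.png

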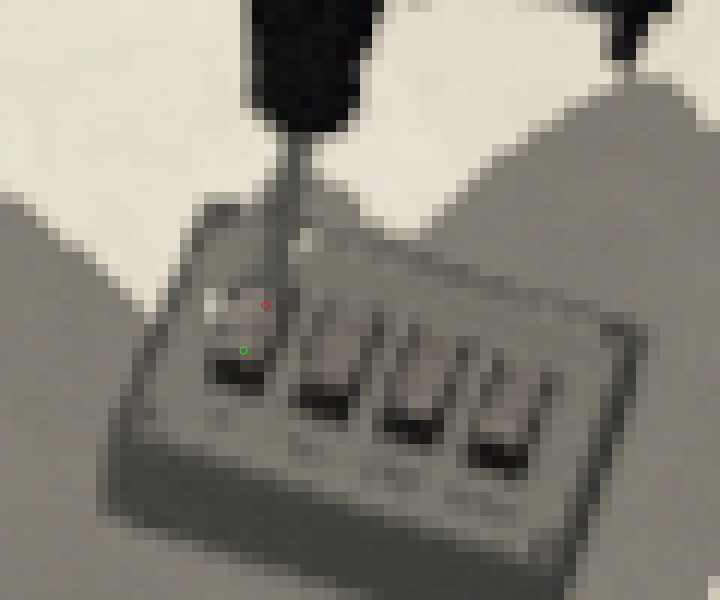

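Emit:
step_arm(rows=[[4, 1.1, 4.6, -0.003, -0.001, 0.002], [4, 0, 0, 0, 0, 0], [0, 0, 0, 0, 0, 0], [0, 0, 0, 0, 0, 0]])

```text
t: 15.22
eef_pos: [459.0, -67.7, 197.4]
tcp_rot: [1.804, 1.57, -2.726]
ft_force: [0.5, 0.3, -0.7]
opening: 0.144
```

```bash
python3 - <<'E'
from h import *
s=env.state();M=R.from_euler("xyz",s["tcp_rot"]).as_matrix();tip=s["eef_pos"]+M[:,0]*126.2
print(s["eef_pos"],"tip",tip.round(1),proj("scene",tip).round(1),s["ft_force"].round(1))
a=cv2.cvtColor(env.read_camera("scene"),cv2.COLOR_RGB2BGR)
o=a[235:285,310:370].repeat(12,0).repeat(12,1)
cv2.imwrite("pics/s10.png",o)
E
```

```text
[459.04331897 -67.7156477  197.37082161] tip [459.  -67.7  71.2] [329.7 261.4] [ 0.5  0.3 -0.7]
```

View pics/s10.png

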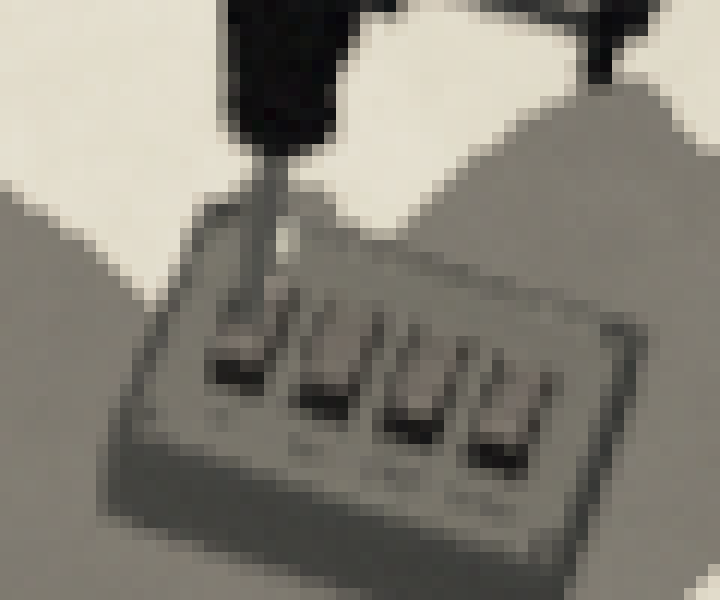

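Emit:
step_arm(rows=[[6, 0, 0, 0, 0, 0], [4, 0, 0, 0, 0, 0], [3, 0, 0, 0, 0, 0], [2, 0, 0, 0, 0, 0]])

```text
t: 15.78
eef_pos: [458.9, -67.8, 181.5]
tcp_rot: [1.865, 1.57, -2.665]
ft_force: [-0.7, -0.1, 2.6]
opening: 0.146
```

Emit:
step_arm(rows=[[2, 0, 0, 0, 0, 0], [2, 0, 0, 0, 0, 0]])

```text
t: 16.02
eef_pos: [458.8, -67.8, 177.3]
tcp_rot: [1.683, 1.57, -2.846]
ft_force: [-1.3, -0.1, 1.4]
opening: 0.148
```

Emit:
step_arm(rows=[[1.5, 0, 0, 0, 0, 0], [1, 0, 0, 0, 0, 0]])

```text
t: 16.27
eef_pos: [458.8, -67.8, 174.6]
tcp_rot: [1.778, 1.57, -2.751]
ft_force: [-0.1, 0.3, 0.6]
opening: 0.144
```

```bash
python3 - <<'E'
from h import *
a=cv2.cvtColor(env.read_camera("scene"),cv2.COLOR_RGB2BGR)
cv2.imwrite("pics/s11.png",a[235:285,310:370].repeat(12,0).repeat(12,1))
print(env.state()["ft_force"],env.state()["eef_pos"])
E
```

```text
[-0.0313734   0.99593338  0.32404167] [458.86120103 -67.82446628 174.50493067]
```

View pics/s11.png

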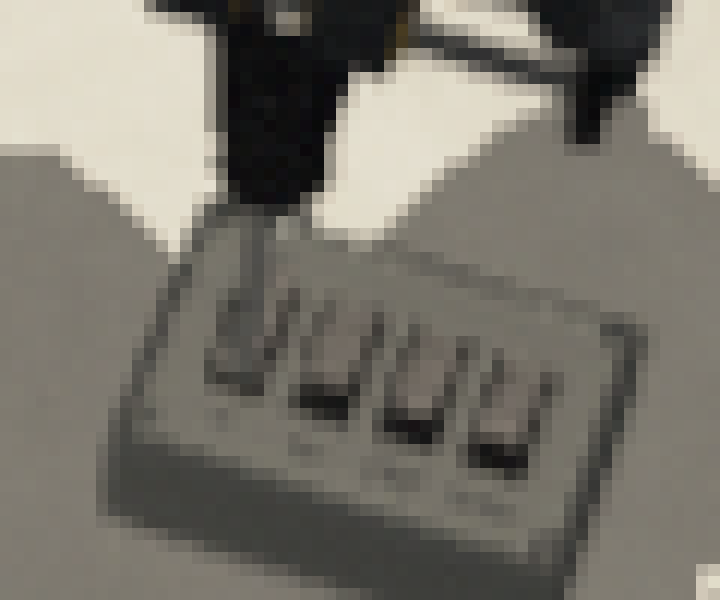

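Emit:
step_arm(rows=[[1.5, 0, 0, 0, 0, 0]])

```text
t: 16.45
eef_pos: [459.1, -67.9, 173.2]
tcp_rot: [2.916, 1.57, -1.614]
ft_force: [-1.8, 0.6, 12.8]
opening: 0.145
```

Emit:
step_arm(rows=[[1.5, 0, 0, 0, 0, 0]])

```text
t: 16.58
eef_pos: [459.4, -67.9, 172.6]
tcp_rot: [-2.241, 1.569, -0.487]
ft_force: [-4.0, 1.6, 23.4]
opening: 0.145
```

Emit:
step_arm(rows=[[-4, 0, 0, 0, 0, 0], [-12, 0, 0, 0, 0, 0], [-20, 0, 0, 0, 0, 0], [-24, 0, 0, 0, 0, 0], [-20, 0, 0, 0, 0, 0], [-10, 0, 0, 0, 0, 0]])

```text
t: 17.32
eef_pos: [459.4, -67.7, 267.1]
tcp_rot: [-2.057, 1.569, -0.303]
ft_force: [-0.0, 0.4, 0.9]
opening: 0.143
```

```bash
python3 - <<'E'
from h import *
s=env.state();M=R.from_euler("xyz",s["tcp_rot"]).as_matrix()
print(s["eef_pos"],s["ft_force"])
for L in (122,126): print(L,proj("scene",s["eef_pos"]+M[:,0]*L), "collar bottom",proj("scene",s["eef_pos"]+M[:,0]*(L-90)))
a=cv2.cvtColor(env.read_camera("scene"),cv2.COLOR_RGB2BGR)
cv2.imwrite("pics/s12.png",a[225:285,310:370].repeat(10,0).repeat(10,1))
E
```

```text
[459.35566932 -67.74822605 267.12028528] [-0.03333778  0.39277993  0.86620751]
122 [331.92499589 247.21399964] collar bottom [334.69043566 228.6350411 ]
126 [331.80785181 248.00100466] collar bottom [334.56200551 229.49786896]
```

View pics/s12.png

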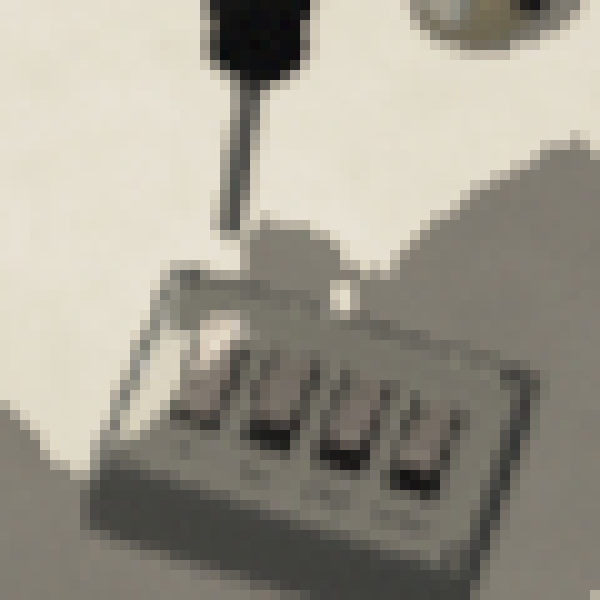

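Rocker 1's dark gap below its near end (crop 195,420) is gone, while rockers 2 to 4 still show theirs, so rocker 1 is off and the rest are on. The stylus hangs straight in the jaws. Next I'll return it to the stand.

```bash
python3 - <<'E'
from h import *
plan((537.6,-289.2,270),0.172,7)
E
```

```text
t 17.38 pos [459.6 -67.8 267.9] dist 234.7 rotvec [ 0.011 -0.001  0.003] F [ 0.2 -0.9  0.6] open 0.149
[-0.2, -5.2, -33.1, 0.002, -0.0, 0.0]
[-0.3, -5.3, -33.1, 0.002, -0.0, 0.0]
[-0.3, -5.3, -33.1, 0.002, -0.0, 0.0]
[-0.3, -5.4, -33.1, 0.002, -0.0, 0.0]
[-0.3, -5.4, -33.1, 0.002, -0.0, 0.0]
[-0.3, -5.5, -33.1, 0.002, -0.0, 0.0]
[-0.3, -5.5, -33.1, 0.002, -0.0, 0.0]
```

Emit:
step_arm(rows=[[-1, -3, -20, 0.002, 0, 0], [-0.5, -5.3, -33, 0.002, 0, 0], [-0.3, -5.5, -38, 0.002, 0, 0], [-0.3, -5.5, -38, 0.002, 0, 0], [-0.3, -5.5, -38, 0.002, 0, 0], [-0.3, -5.5, -34, 0.002, 0, 0], [0, -4, -15, 0, 0, 0], [0, 0, 0, 0, 0, 0]])

```text
t: 18.38
eef_pos: [533.0, -287.6, 264.9]
tcp_rot: [0.753, 1.567, 2.493]
ft_force: [0.0, 1.1, 0.1]
opening: 0.144
```

```bash
python3 - <<'E'
from h import *
plan((537.6,-289.2,268),0.172,1)
E
```

```text
t 18.38 pos [ 533.  -287.6  264.9] dist 5.8 rotvec [-0.003  0.003 -0.003] F [0.  1.1 0.1] open 0.144
[-3.1, -4.2, -2.4, -0.003, 0.003, -0.003]
```

Emit:
step_arm(rows=[[-2, -4.2, -2.2, -0.003, 0.003, -0.003], [0, 0, 0, 0, 0, 0], [0, 0, 0, 0, 0, 0]])

```text
t: 18.75
eef_pos: [537.5, -286.8, 267.2]
tcp_rot: [-0.46, 1.57, 1.286]
ft_force: [0.1, 0.5, 0.0]
opening: 0.146
```

```bash
python3 - <<'E'
from h import *
plan((537.6,-289.2,268),0.172,1)
a=cv2.cvtColor(env.read_camera("scene"),cv2.COLOR_RGB2BGR)
b=cv2.imread("pics/s7.png")
cv2.imwrite("pics/s13.png",np.hstack([a[235:305,380:430].repeat(8,0).repeat(8,1),cv2.resize(b[180:600,180:480],(400,560),interpolation=cv2.INTER_NEAREST)]))
E
```

```text
t 18.75 pos [ 537.5 -286.8  267.2] dist 2.5 rotvec [0.003 0.    0.   ] F [0.1 0.5 0. ] open 0.146
[-0.8, 0.3, -2.3, 0.003, 0.0, 0.0]
```

View pics/s13.png

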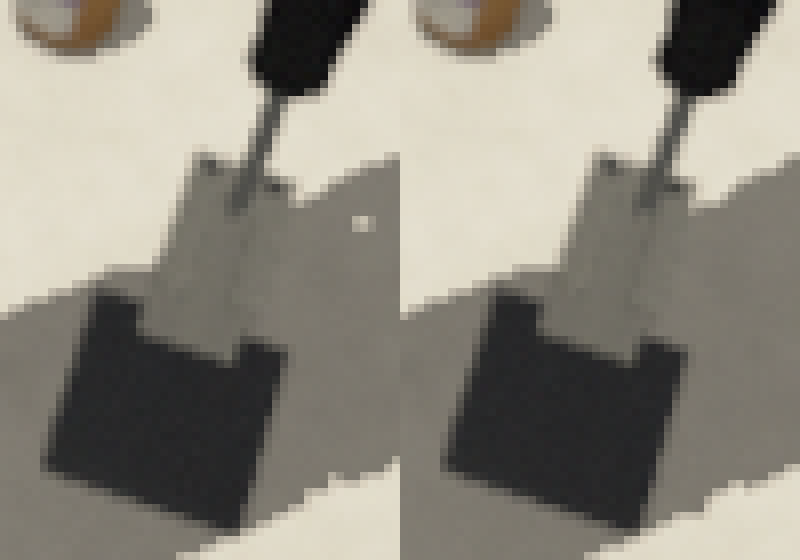

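Emit:
step_arm(rows=[[0, 0.3, -2.3, 0.003, 0, 0], [0, 0, 0, 0, 0, 0], [0, 0, 0, 0, 0, 0]])

```text
t: 19.18
eef_pos: [537.6, -288.9, 267.6]
tcp_rot: [-1.554, 1.57, 0.188]
ft_force: [0.7, -0.3, -0.6]
opening: 0.147
```

Back within 0.3 mm of the pick pose. Descending.

Emit:
step_arm(rows=[[10, 0, 0, 0, 0, 0], [16, 0, 0, 0, 0, 0], [18, 0, 0, 0, 0, 0], [18, 0, 0, 0, 0, 0], [16, 0, 0, 0, 0, 0], [8, 0, 0, 0, 0, 0], [0, 0, 0, 0, 0, 0]])

```text
t: 20.05
eef_pos: [536.6, -288.3, 173.6]
tcp_rot: [0.67, 1.567, 2.413]
ft_force: [0.0, -0.4, -1.0]
opening: 0.148
```

Emit:
step_arm(rows=[[6, -0.7, -0.7, 0, 0.003, -0.003], [4, 0, 0, 0, 0, 0], [3, 0, 0, 0, 0, 0], [0, 0, 0, 0, 0, 0]])

```text
t: 20.55
eef_pos: [537.9, -289.2, 161.0]
tcp_rot: [-2.238, 1.567, -0.496]
ft_force: [0.2, 0.4, -0.8]
opening: 0.144
```

Emit:
step_arm(rows=[[2, 0, 0, 0, 0, 0], [2, 0, 0, 0, 0, 0]])

```text
t: 20.8
eef_pos: [538.1, -289.3, 157.1]
tcp_rot: [-2.256, 1.567, -0.514]
ft_force: [-0.0, -0.8, -1.4]
opening: 0.146
```

Emit:
step_arm(rows=[[1, 0, 0, 0, 0, 0], [1, 0, 0, 0, 0, 0]])

```text
t: 21.05
eef_pos: [538.1, -289.3, 156.1]
tcp_rot: [-2.268, 1.566, -0.526]
ft_force: [-3.9, 2.9, 16.9]
opening: 0.144
```

Emit:
step_arm(rows=[[-0.5, 0, 0, 0, 0, 0], [0, 0, 0, 0, 0, 0], [0, 0, 0, 0, 0, 0], [0, 0, 0, 0, 0, 0]], grip=50)

```text
t: 21.55
eef_pos: [538.2, -289.4, 156.7]
tcp_rot: [-2.271, 1.566, -0.529]
ft_force: [0.1, -0.2, 0.5]
opening: 0.496
```

Emit:
step_arm(rows=[[-8, 0, 0, 0, 0, 0], [-14, 0, 0, 0, 0, 0], [-20, 0, 0, 0, 0, 0], [-30, 0, 0, 0, 0, 0], [-30, 0, 0, 0, 0, 0]])

```text
t: 22.18
eef_pos: [537.4, -288.9, 263.2]
tcp_rot: [-2.237, 1.568, -0.495]
ft_force: [0.2, 1.2, 0.4]
opening: 0.524
```

```bash
python3 - <<'E'
from h import *
s=env.state();print(s["t"],s["eef_pos"],s["ft_force"])
a=cv2.cvtColor(env.read_camera("scene"),cv2.COLOR_RGB2BGR)
cv2.imwrite("pics/s14.png",a[235:305,310:430].repeat(6,0).repeat(6,1))
E
```

```text
22.175 [ 537.37615737 -288.88805134  263.23879142] [0.20602442 1.18604445 0.43877873]
```

View pics/s14.png

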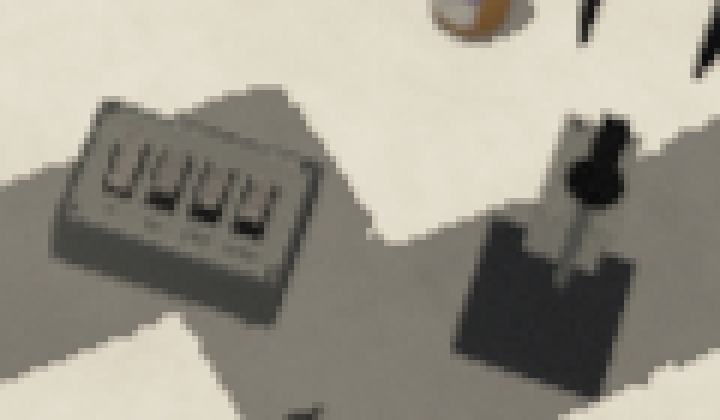

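Emit:
step_arm(rows=[[-20, 10, 20, 0, 0, 0], [-30, 15, 40, 0, 0, 0], [-30, 15, 45, 0, 0, 0], [0, 15, 45, 0, 0, 0], [0, 10, 45, 0, 0, 0], [0, 0, 45, 0, 0, 0], [0, 0, 20, 0, 0, 0], [0, 0, 0, 0, 0, 0]])

```text
t: 23.22
eef_pos: [424.5, -37.1, 355.6]
tcp_rot: [-2.175, 1.549, -0.433]
ft_force: [0.7, -0.1, 0.6]
opening: 0.524
```

```bash
python3 - <<'E'
from h import *
s=env.state();print(s["t"],s["eef_pos"],s["ft_force"],s["qvel"].round(3))
a=cv2.cvtColor(env.read_camera("scene"),cv2.COLOR_RGB2BGR)
b=cv2.cvtColor(env.read_camera("top"),cv2.COLOR_RGB2BGR)
cv2.imwrite("pics/s15.png",a);cv2.imwrite("pics/t15.png",b)
k=lambda x:cv2.resize(x,(400,280),interpolation=cv2.INTER_NEAREST)
cv2.imwrite("pics/f15.png",np.vstack([np.hstack([k(a),k(b)]),np.hstack([k(a[180:236,245:325]),k(b[180:236,380:460])])]))
E
```

```text
23.225 [424.5476428  -37.07142017 355.63207286] [ 0.74889334 -0.07782318  0.56059383] [-0.008 -0.007 -0.007 -0.006  0.002 -0.007]
```

View pics/f15.png

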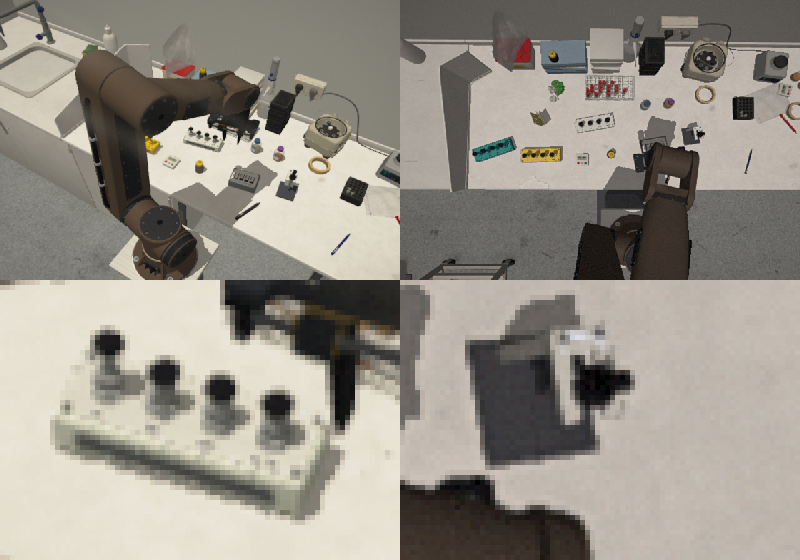

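```bash
python3 - <<'E'
from cell import env
print(env.job_done())
E
```

```text
the job is handed in; nothing more can be done
None
```

The job is done and handed in, at about 23 s of the 61 s allowed.

- **Plungers:** Plunger 1 stopped dead about 6 mm down under 26 N, so it is the jammed one. Plungers 2, 3 and 4 went home with the disc top at about 80 mm. The picture agrees: plunger 1 stands higher and the other three are level.
- **Rocker:** With the stylus I pressed rocker 1's near end to its hard stop, at about 23 N. The picture afterwards shows rocker 1 off and rockers 2 to 4 still on.
- **Stylus:** It is back in the fork, released at the same pose it was picked up from. Both cameras show it hanging upright by its collar, with the gripper clear of it.
- **Bystanders:** By eye, none of the other things on the bench moved. I did not measure this.

One reading was higher than I meant: the closed fingertips pressed plunger 2 against its stop with 42 N for a moment. The limit is 40 N, stated for the arm and the gripper's body; I took it not to cover the fingertips. No check failed, though the two cameras' position estimates differed by 1 to 3 mm.

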